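Fish the eraser out of the deep pencil pot

ROBOT

A 6-joint arm with a two-finger parallel gripper is mounted at the origin on the work surface. World frame = base frame: x ahead of the robot, y to its left, z up, the work surface at z = 0. Lengths are in m, angles in rad, forces in N, time in s.
With the tool pointing down it reaches from about 0.35 to 0.975 m from the base axis. Payload 4.9 kg.
Tool frame: the origin (TCP) lies midway between the tips of the shut fingers; the grasp point (between the pads) lies 19 mm behind it; z points along the fingers, y is the line along which they close (so a half turn about z gives the same grasp; the last joint's range is limited). The gripper opens to 85 mm and grips with 20 to 120 N. Pads are 22 mm wide; open, the fingers measure 114 mm over their backs; the gripper's body (76 mm by 85 mm) begins 54 mm behind the grasp point. The pads swing forward as they close: fully open they stand 13 mm farther back than shut.
Start: joints at [-1.423, 0.053, 1.613, -0, 1.476, -0.119], TCP at [0.165, -0.603, 0.231] pointing down, gripper open.
Joint ranges: [-3.01, 3.01], [-1.01, 2.22], [0.06, 2.58], [-1.02, 4.17], [0.09, 2.62], [-3.14, 3.14]. Speed limits (rad/s): [2.57, 2.57, 3.14, 3.14, 3.14, 3.14].

INTERFACE

Orientations are given as a unit quaternion [w, x, y, z].
In Python, from plant import state, grab_frame, job_done, cut_out, place_of gives the robot as it stands.
- The arm moves only by the tool jog_arm, never from a script. Its argument "motion" is text: rows parted by semicolons, each of 7 numbers parted by spaces: the opening in per cent of the stroke, from 0 (shut) to 100 (fully open), then the shift along the tool's x, y, z as a fraction of full scale, then the turn, a rotation vector about the tool's x, y, z as a fraction of full scale. A call has exactly 5 rows; each row is the pose to reach, as a shift and turn from the pose commanded when the call began, along the tool's axes at that moment; what a row does not reach only later rows make up. Full scale, the value 1, is 50 cm for a shift and 1.5 rad for a turn. A row lasts 1/8 s, in which the tool goes at most 62.5 mm and 10.7 degrees, less where a joint would pass 70% of its speed; a pose out of reach is approached as far as the arm can. A call with a number of a shift or a turn outside -1 to 1 is refused whole. A call with a gripper value outside its range is refused whole. The fingers move at their own pace and stop on an object; the grip force is fixed at half the most. Time passes only in rows, so rows that repeat a pose let the fingers close, or fill a call up. It gives the time, the measured TCP pose, the force, the opening and the grip force at its end, in the units of the state.
- state(): the state, without advancing time (a new reading comes with each control period).
- grab_frame(name): name is "scene" or "top" or "wrist"; returns a dict with "color" (400x640x3 uint8, red, green, blue), "range_z" (400x640 float32, m along the optical axis (not along the pixel's ray), 0 where there is no reading), "intrinsics" (3x3 intrinsics, pixels), "world_from_camera" (4x4, takes a point from camera to world coordinates). Camera axes: x right, y up, looking along -z (the intrinsics and any distortion apply to the point x, -y, -z); pixel columns grow to the right and rows downward; lengths in m; the calibration is good to about 2 mm. A picture is of the moment at which its call begins.
- job_done(): hands the job in; it is judged then, once.
Trained networks look in the newest picture that a camera, given by its name, has taken for a name from the list of things; names that differ only in an ending like _2 or _b are one class to them, and where a whole thing is asked for, a point or a joint stands for the part that bears it (a point fixed in the world has none). Each returns a list of dicts, best first, with "p" (0 to 1); they miss things now and then, are a little off and sometimes report something else, mostly with a low value. They report only what shows in the picture. A call takes as long as a camera call.
- cut_out(camera, thing): "pixels" (400x640 bool, what is visible of it).
- place_of(camera, thing): "at" ([x, y, z] in m, in world coordinates, good to about 4 mm: a listed point, or the origin of a listed thing).
The state is a dict: "time": time; "joint_pos": joint angles; "joint_vel": joint speeds; "joint_efforts": joint torques, N m; "tool_pos": TCP position; "tool_rot": TCP orientation; "contact_force": force on the tool from outside, world axes, zero at the start; "ft_torque": the same for the moment, N m; "gripper_width": opening from 0.0 (shut) to 1.0 (fully open); "grasp_force": force on a finger pad.
Only numpy, scipy, OpenCV 4.12 (cv2) and the standard library are available. Lean on these libraries where they do the work, as an engineer would, in place of code of your own. Each camera call takes 0.05 s, during which the arm holds its last target. There are 200 camera calls.

TASK

The eraser block has been dropped into one of the two deep stoneware pots on the entryway shelf; the other pot holds a round bottle cap. Reach down into the pot that holds the eraser, lift the eraser out and set it down, without dropping it, in the large empty compartment of the open pencil tin. Leave both pots standing where they are.

Things in the scene. Friction and masses are not known exactly. Their poses are not given: they have to be found in the camera images.
- eraser_mid (a point): centre of the loose eraser, a plain rubber block with rectangular faces, 16 mm (its x) by 30 mm (its y) by 44 mm (its z), about 30 g. It stands on end (z up) on the floor of one pot, turned at any angle and up to 6 mm off the pot's axis, so its top is 20 mm below the pot's rim. A wide-open gripper does not fit the mouth.
- eraser_pot_mouth (a point): grey stoneware pencil pot, loose, 0.6 kg, 70 mm tall, round: mouth 80 mm inside and 90 mm outside, widening below the mouth to a belly 94 mm inside and 104 mm outside (between 16 and 38 mm height), inner floor 6 mm above the shelf. This point is the centre of the mouth at rim height; z is up. This pot holds the eraser; it may stand in any of three places (left, middle, right).
- cap_pot_mouth (a point): grey stoneware pencil pot, loose, 0.6 kg, 70 mm tall, round: mouth 80 mm inside and 90 mm outside, widening below the mouth to a belly 94 mm inside and 104 mm outside (between 16 and 38 mm height), inner floor 6 mm above the shelf. This point is the centre of the mouth at rim height; z is up. This pot is the same in look but holds only a round bottle cap (44 mm across, 24 mm high): not to be used.
- tray_spot (a point): centre of the floor of the large empty compartment of the open aluminium pencil tin, 4 mm above the shelf; x and y along the compartment's sides, z up. The compartment is 129 mm (x) by 112 mm (y) inside; its outer walls reach 18 mm above this floor. A low divider on its +x side parts it from a small compartment with a sharpener and pencil stubs. The tin (190 by 120 by 22 mm) is fixed to the shelf.

How it is judged:
By the outcome, as a careful person would: the job done as asked, in the order asked, and still so for the second after the job is handed in, with the robot touching nothing.
It also fails if it takes over 35 s, if anything falls off the work surface, if the arm or the gripper's body presses on something with over 40 N, if the wrist force passes 120 N, or if a joint passes its speed limit or range.

## Working session

There is one attempt and no reset: what is moved stays moved. The work goes in short steps, Python scripts to look and compute and a tool call to move; the robot and the scene stay as the last step left them, time stands still between calls to the robot, and variables do not carry over. Pictures are saved under pics/ and viewed, at most 10 in all, crops included, and the job is handed in when it is done.

Besides the shell and the picture viewer there is one more tool, called after "Call:" as a command line: name --argument value ..., lists and objects as JSON in quotes. jog_arm: Moves the arm, as the interface text tells. Shift numbers are shares of 50 cm and turn numbers shares of 1.5 rad, none past 1 either way. Its arguments: {"type":"object","properties":{"motion":{"type":"string"}},"required":["motion"]}

```bash
mkdir -p pics; python3 - <<'E'
from plant import *
import cv2,numpy as np
ims=[]
for c in("top","scene"):
    f=grab_frame(c); ims.append(f["color"][:,:,::-1])
    print(c,f["world_from_camera"].round(3).tolist())
    for t in("eraser_mid","eraser_pot_mouth","cap_pot_mouth","tray_spot"):
        print(c,t,[(np.round(d["at"],4).tolist(),round(d["p"],2)) for d in place_of(c,t)][:3])
cv2.imwrite("pics/a.png",cv2.resize(np.vstack(ims),(480,600)))
s=state();print(s["time"],s["tool_pos"],s["tool_rot"],s["gripper_width"])
E
```

```text
top [[0.015, 0.992, -0.127, 0.445], [-0.999, 0.011, -0.035, -0.002], [-0.033, 0.127, 0.991, 0.8], [0.0, 0.0, 0.0, 1.0]]
top eraser_mid [([0.5207, 0.2625, 0.0326], 0.62)]
top eraser_pot_mouth [([0.5219, 0.2605, 0.0703], 0.81)]
top cap_pot_mouth [([0.5788, -0.2246, 0.0711], 0.75)]
top tray_spot [([0.5401, -0.0179, 0.0037], 0.94)]
scene [[0.078, -0.769, 0.635, 1.231], [0.997, 0.064, -0.045, -0.025], [-0.006, 0.636, 0.772, 0.897], [0.0, 0.0, 0.0, 1.0]]
scene eraser_mid [([0.516, 0.2569, 0.0249], 0.47)]
scene eraser_pot_mouth [([0.5256, 0.2612, 0.0723], 0.67)]
scene cap_pot_mouth [([0.5809, -0.2206, 0.0709], 0.73)]
scene tray_spot [([0.5356, -0.0188, 0.0103], 0.87)]
0.5 [ 0.16475858 -0.60285009  0.23125975] [-3.76764999e-05  9.91117477e-01  1.32989270e-01  7.00991448e-06] 1.0046853400177624
```

View pics/a.png

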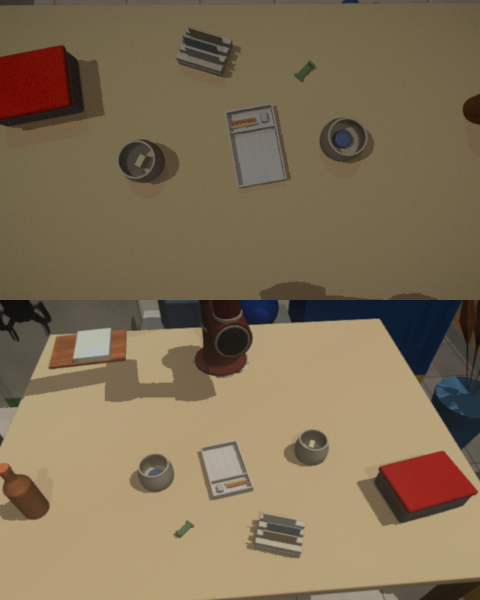

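The upper (top) picture shows the eraser, pale, in the pot at about (141,161) of the downscaled view, and the blue cap in the right pot at (344,139). The tin lies between them at (257,150). Next I measure the eraser's angle and the tin's.

```bash
cat > h.py <<'E'
from plant import *
import numpy as np, cv2
from scipy.spatial.transform import Rotation as R
def cloud(f):
    K=f["intrinsics"];z=f["range_z"];v,u=np.mgrid[:400,:640]
    p=np.stack([(u-K[0,2])/K[0,0]*z,-(v-K[1,2])/K[1,1]*z,-z],-1)
    T=f["world_from_camera"];p=p@T[:3,:3].T+T[:3,3];p[z<=0]=np.nan;return p
def rect(pts):
    c,(w,h),a=cv2.minAreaRect((pts[:,:2]*1000).astype(np.float32))
    L=a if w>h else a+90   # direction of long side, world deg
    return np.round(c,1),round(max(w,h),1),round(min(w,h),1),round((L+90)%180-90,1)
def eraser(cam,lo=.04,hi=.06,r=.034,c=(.522,.261)):
    P=cloud(grab_frame(cam));m=(np.hypot(P[...,0]-c[0],P[...,1]-c[1])<r)&(P[...,2]>lo)&(P[...,2]<hi)
    q=P[m];print(cam,len(q),"z",np.median(q[:,2]).round(4),"top rect c,L,W,longdeg",rect(q))
    rim=P[(np.hypot(P[...,0]-c[0],P[...,1]-c[1])<.06)&(abs(P[...,2]-.07)<.006)]
    if len(rim)>5: print("rim",cv2.minEnclosingCircle((rim[:,:2]*1000).astype(np.float32)))
def rv():
    s=state();r=R.from_quat(s["tool_rot"],scalar_first=True)
    return s,r
def shift(target):
    s,r=rv();d=r.inv().apply(np.array(target)-s["tool_pos"]);return (d/.5).round(4)
def yaw_y():
    s,r=rv();y=r.apply([0,1,0]);return np.degrees(np.arctan2(y[1],y[0]))
E
python3 - <<'E'
from h import *
eraser("top");eraser("scene")
d=cut_out("top","tray_spot")
f=grab_frame("top");P=cloud(f);d=cut_out("top","tray_spot");print([(x["p"],x["pixels"].sum()) for x in d])
if d:
    q=P[d[0]["pixels"]];q=q[(q[:,2]>-.005)&(q[:,2]<.03)];print("tin",rect(q))
print("yaw",yaw_y(),shift((.522,.261,.27)))
E
```

```text
top 177 z 0.0507 top rect c,L,W,longdeg (array([521.8, 258.4]), 29.8, 16.7, -25.0)
rim ((523.10986328125, 260.75677490234375), 45.452701568603516)
scene 79 z 0.048 top rect c,L,W,longdeg (array([523.2, 259.5]), 32.5, 15.8, -25.7)
rim ((523.8475952148438, 261.7626953125), 46.9719352722168)
[(0.89, np.int64(6715))]
tin (array([569.5, -13.6]), 195.7, 123.4, 11.2)
yaw -74.71341966695928 [ 1.1447 -1.4783 -0.0775]
```

Call:
jog_arm --motion "42 0.42 -0.46 -0.08 0 0 -0.54; 42 0.42 -0.46 -0.08 0 0 -0.54; 42 0.42 -0.46 -0.08 0 0 -0.54; 42 0.42 -0.46 -0.08 0 0 -0.54; 42 0.42 -0.46 -0.08 0 0 -0.54"

```text
time: 1.38
tool_pos: [0.3066, -0.3252, 0.2716]
tool_rot: [0.0, 0.858, 0.514, 0.0]
contact_force: [-0.2, -0.2, 1.5]
gripper_width: 0.422
grasp_force: 0.0
```

```bash
python3 - <<'E'
from h import *
print("yaw",yaw_y(),shift((.522,.260,.27)),rv()[0]["tool_rot"])
E
```

```text
yaw -28.189213133329197 [ 1.2352 -0.1731  0.0027] [4.83453984e-04 8.58016476e-01 5.13621910e-01 1.66755458e-04]
```

Call:
jog_arm --motion "42 0.62 -0.09 0 0 0 -0.55; 42 0.62 -0.09 0 0 0 -0.55; 42 0.62 -0.09 0 0 0 -0.55; 42 0.62 -0.09 0 0 0 -0.55; 42 0.62 -0.09 0 0 0 -0.55"

```text
time: 2.0
tool_pos: [0.4135, -0.0314, 0.2716]
tool_rot: [0.001, 0.58, 0.815, 0.0]
contact_force: [0.5, -0.1, 0.3]
gripper_width: 0.421
grasp_force: 0.0
```

```bash
python3 - <<'E'
from h import *
print("yaw",yaw_y(),shift((.522,.260,.27)),rv()[0]["joint_pos"])
E
```

```text
yaw 19.13396646310413 [0.4795 0.396  0.0033] [-2.55648112e-01 -5.06951615e-01  2.01884889e+00 -9.80480239e-05
  1.62770114e+00 -5.89603546e-01]
```

Call:
jog_arm --motion "42 0.48 0.396 0.05 0 0 -0.534; 42 0.48 0.396 0.05 0 0 -0.534; 42 0.48 0.396 0.05 0 0 -0.534; 42 0.48 0.396 0.05 0 0 -0.534; 42 0.48 0.396 0.05 0 0 -0.534"

```text
time: 2.62
tool_pos: [0.5229, 0.2602, 0.2462]
tool_rot: [0.0, 0.216, 0.976, 0.0]
contact_force: [1.1, -0.4, 0.7]
gripper_width: 0.42
grasp_force: 0.0
```

Call:
jog_arm --motion "42 0 0 0 0 0 0; 42 0 0 0 0 0 0; 42 0 0 0 0 0 0; 42 0 0 0 0 0 0; 42 0 0 0 0 0 0"

```text
time: 3.25
tool_pos: [0.5225, 0.2572, 0.2466]
tool_rot: [0.0, 0.218, 0.976, 0.0]
contact_force: [-0.9, -0.4, -0.5]
gripper_width: 0.42
grasp_force: 0.0
```

```bash
python3 - <<'E'
from h import *
f=grab_frame("wrist");cv2.imwrite("pics/w1.png",f["color"][:,:,::-1])
eraser("wrist",c=(.523,.261))
print([(d["at"],d["p"]) for d in place_of("wrist","eraser_mid")],[(d["at"],d["p"]) for d in place_of("wrist","eraser_pot_mouth")])
print("yaw",yaw_y(),shift((.522,.260,.245)),rv()[0]["joint_pos"])
E
```

```text
wrist 467 z 0.0488 top rect c,L,W,longdeg (array([521.3, 258.9]), 29.4, 15.6, -25.0)
rim ((522.2742309570312, 261.2763977050781), 44.96369171142578)
[([0.5249, 0.2559, 0.0271], 0.96)] [([0.5229, 0.2677, 0.0685], 0.93)]
yaw 64.84141477710594 [0.0026 0.0038 0.0025] [ 3.30570365e-01 -5.64275367e-02  1.69700367e+00  4.53241737e-05
  1.50082485e+00 -8.01128970e-01]
```

View pics/w1.png

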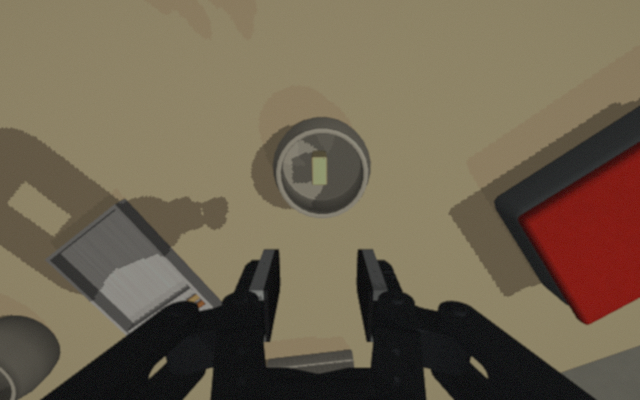

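The wrist view shows the eraser at (320,170), square to the fingers and in the middle between them, inside the pot rim. I lower to just above the rim.

Call:
jog_arm --motion "42 0.0024 0.003 0.1 0 0 0; 42 0.0024 0.003 0.2 0 0 0; 42 0.0024 0.003 0.28 0 0 0; 42 0.0024 0.003 0.31 0 0 0; 42 0.0024 0.003 0.31 0 0 0"

```text
time: 4.08
tool_pos: [0.5216, 0.2597, 0.0907]
tool_rot: [-0.001, 0.218, 0.976, -0.0]
contact_force: [-0.0, 0.1, 0.6]
gripper_width: 0.421
grasp_force: 0.0
```

```bash
python3 - <<'E'
from h import *
print("yaw",yaw_y(),shift((.522,.259,.016)),rv()[0]["tool_pos"])
E
```

```text
yaw 64.85764353437733 [-0.0014 -0.0008  0.1493] [0.52163864 0.25968096 0.0906549 ]
```

Call:
jog_arm --motion "42 -0.0008 -0.0006 0.04 0 0 0; 42 -0.0008 -0.0006 0.08 0 0 0; 42 -0.0008 -0.0006 0.12 0 0 0; 42 -0.0008 -0.0006 0.149 0 0 0; 42 -0.0008 -0.0006 0.149 0 0 0"

```text
time: 4.7
tool_pos: [0.5245, 0.2604, 0.0251]
tool_rot: [0.0, 0.217, 0.976, -0.0]
contact_force: [-21.4, -6.9, 50.3]
gripper_width: 0.417
grasp_force: 28.8
```

Call:
jog_arm --motion "0 0 0 0 0 0 0; 0 0 0 0 0 0 0; 0 0 0 0 0 0 0; 0 0 0 0 0 0 0; 0 0 0 0 0 0 0"

```text
time: 5.32
tool_pos: [0.5277, 0.2616, 0.0235]
tool_rot: [0.005, 0.218, 0.976, 0.003]
contact_force: [-3.4, 0.4, 26.4]
gripper_width: 0.177
grasp_force: 60.1
```

Contact came during the descent, probably finger backs on the rim. The eraser is gripped at 15 mm, so I ease up a little and check.

Call:
jog_arm --motion "0 0 0 -0.006 0 0 0; 0 0 0 -0.012 0 0 0; 0 0 0 -0.018 0 0 0; 0 0 0 -0.022 0 0 0; 0 0 0 -0.022 0 0 0"

```text
time: 5.95
tool_pos: [0.5215, 0.2591, 0.0268]
tool_rot: [-0.001, 0.218, 0.976, -0.0]
contact_force: [-0.1, -1.3, -0.1]
gripper_width: 0.177
grasp_force: 59.1
```

```bash
python3 - <<'E'
from h import *
s=rv()[0];print(s["contact_force"],s["ft_torque"],s["grasp_force"],s["gripper_width"],s["tool_pos"])
ims=[]
for c in("top","scene"):
    f=grab_frame(c);P=cloud(f)
    rim=P[(np.hypot(P[...,0]-.523,P[...,1]-.261)<.07)&(abs(P[...,2]-.07)<.004)]
    print(c,rect(rim),cv2.minEnclosingCircle((rim[:,:2]*1000).astype(np.float32)))
    d=np.nanargmin(np.where(np.isnan(P[...,0]),9,np.linalg.norm(P-np.array([.523,.261,.07]),axis=-1)));v,u=divmod(d,640)
    v=np.clip(v,100,300);u=np.clip(u,130,510)
    ims.append(cv2.resize(f["color"][v-100:v+100,u-130:u+130,::-1],(390,300)))
f=grab_frame("wrist")
ims.append(f["color"][:,:,::-1])
cv2.imwrite("pics/c.png",np.hstack([np.vstack(ims[:2]),cv2.resize(ims[2],(400,600))[:, :]]))
for c in("top","scene","wrist"):print(c,[(np.round(d["at"],4),round(d["p"],2)) for t in("eraser_mid","eraser_pot_mouth") for d in place_of(c,t)[:1]])
E
```

```text
[-0.1072496  -1.30016215 -0.13971009] [-0.01720896 -0.00818657 -0.00919975] 59.09008741378784 0.17679425591008815 [0.52147042 0.25906476 0.0267606 ]
top (array([523.4, 240.8]), 87.0, 48.9, 1.5) ((523.0673828125, 257.8004455566406), 43.97185134887695)
scene (array([531.1, 259.8]), 87.2, 77.9, 72.4) ((525.491455078125, 262.0989074707031), 45.2614860534668)
top [(array([0.523 , 0.2594, 0.0695]), 0.73)]
scene [(array([0.5128, 0.2609, 0.0303]), 0.64), (array([0.5263, 0.2625, 0.0703]), 0.95)]
wrist [(array([0.5199, 0.258 , 0.0282]), 0.86)]
```

View pics/c.png

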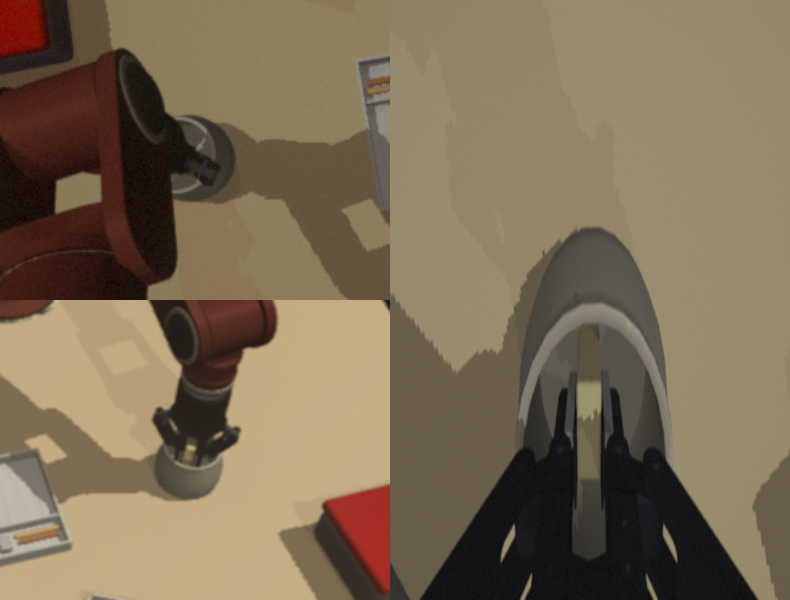

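The eraser is held between the pads at (588,430) in the right panel, the force has gone, and the pot is where it was. I lift straight up.

Call:
jog_arm --motion "0 0 0 -0.02 0 0 0; 0 0 0 -0.05 0 0 0; 0 0 0 -0.09 0 0 0; 0 0 0 -0.13 0 0 0; 0 0 0 -0.17 0 0 0"

```text
time: 7.02
tool_pos: [0.5226, 0.2595, 0.1148]
tool_rot: [0.001, 0.218, 0.976, 0.0]
contact_force: [0.3, 0.4, -1.6]
gripper_width: 0.175
grasp_force: 59.1
```

Call:
jog_arm --motion "0 0 0 -0.04 0 0 0; 0 0 0 -0.08 0 0 0; 0 0 0 -0.1 0 0 0; 0 0 0 -0.1 0 0 0; 0 0 0 -0.1 0 0 0"

```text
time: 7.65
tool_pos: [0.5216, 0.2592, 0.1616]
tool_rot: [-0.001, 0.218, 0.976, -0.0]
contact_force: [-0.0, -0.2, -0.2]
gripper_width: 0.177
grasp_force: 59.1
```

```bash
python3 - <<'E'
from h import *
f=grab_frame("top");P=cloud(f)
rim=P[(np.hypot(P[...,0]-.523,P[...,1]-.261)<.07)&(abs(P[...,2]-.07)<.005)];print(cv2.minEnclosingCircle((rim[:,:2]*1000).astype(np.float32)))
f=grab_frame("wrist");g=grab_frame("scene")
s=rv()[0];print(s["grasp_force"],s["gripper_width"],s["tool_pos"])
cv2.imwrite("pics/d.png",np.vstack([cv2.resize(f["color"],(480,300)),cv2.resize(g["color"],(480,300))])[:,:,::-1])
for c in("wrist","scene","top"):print(c,[(np.round(d["at"],4),round(d["p"],2)) for t in("eraser_mid","eraser_pot_mouth","tray_spot") for d in place_of(c,t)[:1]])
# tray compartment centre: tin rect axis, pick +x end toward small compartment
print("yaw",yaw_y(),shift((.538,-.018,.17)))
E
```

```text
((523.197021484375, 261.2040100097656), 45.161800384521484)
59.08993899822235 0.17437206017525456 [0.52159611 0.25913034 0.16145931]
wrist [(array([0.5229, 0.2572, 0.1652]), 0.66), (array([0.5228, 0.2633, 0.0717]), 0.94), (array([ 0.5369, -0.0194,  0.0032]), 0.85)]
scene [(array([0.5101, 0.2598, 0.1663]), 0.74), (array([0.5233, 0.2618, 0.0722]), 0.93), (array([ 0.5428, -0.0194,  0.01  ]), 0.91)]
top [(array([0.5176, 0.2618, 0.17  ]), 0.41), (array([0.5227, 0.2597, 0.0704]), 0.67), (array([ 0.5387, -0.014 ,  0.0031]), 0.96)]
yaw 64.85954431752923 [-0.2643 -0.4887 -0.0148]
```

View pics/d.png

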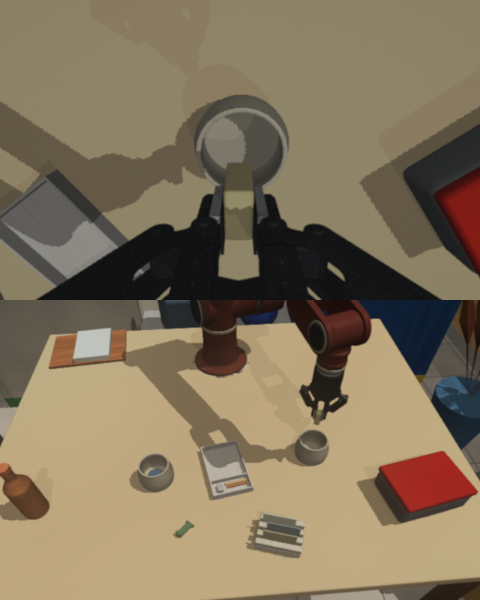

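The pot is empty and still at (523,261), and the eraser hangs in the grip. I carry it over the tin.

Call:
jog_arm --motion "0 -0.03 -0.05 -0.01 0 0 0; 0 -0.08 -0.15 -0.01 0 0 0; 0 -0.14 -0.26 -0.01 0 0 0; 0 -0.2 -0.36 -0.01 0 0 0; 0 -0.25 -0.46 -0.01 0 0 0"

```text
time: 8.88
tool_pos: [0.5377, -0.0039, 0.168]
tool_rot: [0.001, 0.218, 0.976, 0.0]
contact_force: [0.1, -0.7, 0.3]
gripper_width: 0.176
grasp_force: 59.1
```

```bash
python3 - <<'E'
from h import *
print("yaw",yaw_y(),shift((.538,-.018,.08)),rv()[0]["tool_pos"])
E
```

```text
yaw 64.85144979429536 [-0.0123 -0.0253  0.176 ] [ 0.53774562 -0.00391508  0.16797891]
```

Call:
jog_arm --motion "0 -0.01 -0.02 0.03 0 0 0; 0 -0.01 -0.02 0.08 0 0 0; 0 -0.01 -0.02 0.14 0 0 0; 0 -0.01 -0.02 0.2 0 0 0; 0 -0.01 -0.02 0.24 0 0 0"

```text
time: 9.5
tool_pos: [0.5366, -0.012, 0.0452]
tool_rot: [-0.001, 0.217, 0.976, 0.0]
contact_force: [-0.0, 1.4, -0.6]
gripper_width: 0.175
grasp_force: 59.1
```

Call:
jog_arm --motion "0 0 0 0 0 0 0; 0 0 0 0 0 0 0; 0 0 0 0.005 0 0 0; 0 0 0 0.01 0 0 0; 0 0 0 0.015 0 0 0"

```text
time: 10.12
tool_pos: [0.5381, -0.0132, 0.0403]
tool_rot: [0.0, 0.218, 0.976, 0.0]
contact_force: [0.6, 0.1, 0.1]
gripper_width: 0.173
grasp_force: 59.1
```

```bash
python3 - <<'E'
from h import *
g=grab_frame("scene");f=grab_frame("wrist")
cv2.imwrite("pics/e.png",np.vstack([cv2.resize(f["color"],(480,300)),cv2.resize(g["color"][150:350,130:450],(480,300))])[:,:,::-1])
s=rv()[0];print(s["contact_force"],s["tool_pos"])
for c in("wrist","scene"):print(c,[(np.round(d["at"],4),round(d["p"],2)) for t in("eraser_mid","tray_spot") for d in place_of(c,t)[:1]])
E
```

```text
[ 0.21548375 -0.79547267 -1.08049425] [ 0.53766821 -0.01314998  0.03984808]
wrist [(array([ 0.5366, -0.0119,  0.044 ]), 0.83)]
scene [(array([ 0.528 , -0.0108,  0.0438]), 0.54), (array([ 0.5414, -0.0159,  0.0113]), 0.93)]
```

View pics/e.png

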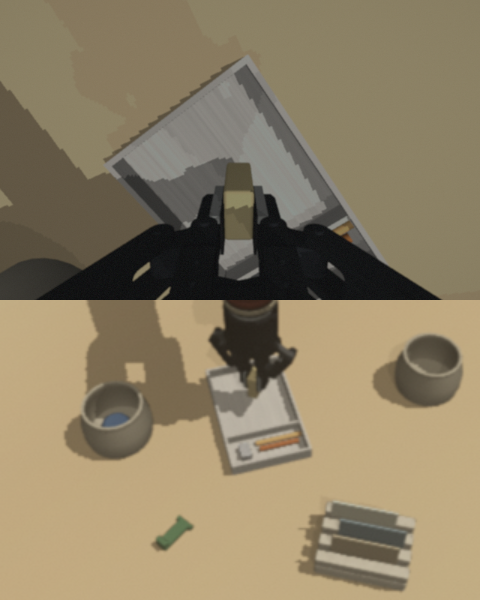

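The eraser hangs upright over the big compartment, at (252,380) in the lower panel. I lower it gently to contact.

Call:
jog_arm --motion "0 0 0 0.01 0 0 0; 0 0 0 0.02 0 0 0; 0 0 0 0.026 0 0 0; 0 0 0 0.03 0 0 0; 0 0 0 0.03 0 0 0"

```text
time: 11.05
tool_pos: [0.5378, -0.0131, 0.0249]
tool_rot: [-0.0, 0.218, 0.976, -0.0]
contact_force: [0.4, -0.6, 0.6]
gripper_width: 0.174
grasp_force: 59.1
```

Call:
jog_arm --motion "0 0 0 0.001 0 0 0; 0 0 0 0.002 0 0 0; 0 0 0 0.003 0 0 0; 0 0 0 0.004 0 0 0; 0 0 0 0.004 0 0 0"

```text
time: 11.68
tool_pos: [0.5378, -0.0131, 0.023]
tool_rot: [-0.0, 0.218, 0.976, 0.0]
contact_force: [-0.1, -0.1, 0.4]
gripper_width: 0.174
grasp_force: 59.1
```

Call:
jog_arm --motion "0 0 0 0.001 0 0 0; 0 0 0 0.002 0 0 0; 0 0 0 0.003 0 0 0; 0 0 0 0.003 0 0 0; 0 0 0 0.003 0 0 0"

```text
time: 12.3
tool_pos: [0.5379, -0.0132, 0.0217]
tool_rot: [0.0, 0.218, 0.976, 0.0]
contact_force: [-0.6, -0.3, 1.7]
gripper_width: 0.175
grasp_force: 59.2
```

Call:
jog_arm --motion "0 0 0 0.001 0 0 0; 0 0 0 0.0015 0 0 0; 0 0 0 0.002 0 0 0; 0 0 0 0.002 0 0 0; 0 0 0 0.002 0 0 0"

```text
time: 12.92
tool_pos: [0.538, -0.0132, 0.0216]
tool_rot: [-0.0, 0.218, 0.976, -0.0]
contact_force: [-4.1, 0.7, 7.8]
gripper_width: 0.175
grasp_force: 60.0
```

Contact, at the predicted height. I ease off and open slowly.

Call:
jog_arm --motion "0 0 0 -0.0015 0 0 0; 0 0 0 -0.0015 0 0 0; 22 0 0 -0.0015 0 0 0; 26 0 0 -0.0015 0 0 0; 30 0 0 -0.0015 0 0 0"

```text
time: 13.55
tool_pos: [0.5377, -0.0131, 0.021]
tool_rot: [-0.0, 0.218, 0.976, -0.0]
contact_force: [-0.4, 0.3, 0.2]
gripper_width: 0.298
grasp_force: 0.0
```

Call:
jog_arm --motion "40 0 0 0 0 0 0; 40 0 0 0 0 0 0; 40 0 0 -0.01 0 0 0; 40 0 0 -0.03 0 0 0; 40 0 0 -0.06 0 0 0"

```text
time: 14.18
tool_pos: [0.5378, -0.0131, 0.0522]
tool_rot: [-0.0, 0.218, 0.976, -0.0]
contact_force: [0.3, 0.5, -0.8]
gripper_width: 0.399
grasp_force: 0.0
```

Call:
jog_arm --motion "40 0 0 -0.05 0 0 0; 40 0 0 -0.12 0 0 0; 40 0 0 -0.2 0 0 0; 40 0 0 -0.25 0 0 0; 40 0 0 -0.25 0 0 0"

```text
time: 14.8
tool_pos: [0.5398, -0.0134, 0.1804]
tool_rot: [0.004, 0.218, 0.976, 0.0]
contact_force: [1.0, 0.3, -0.6]
gripper_width: 0.397
grasp_force: 0.0
```

```bash
python3 - <<'E'
from h import *
g=grab_frame("scene");f=grab_frame("wrist")
cv2.imwrite("pics/f.png",np.vstack([cv2.resize(f["color"],(480,300)),cv2.resize(g["color"][150:350,130:450],(480,300))])[:,:,::-1])
for c in("wrist","scene"):print(c,[(np.round(d["at"],4),round(d["p"],2)) for t in("eraser_mid","tray_spot","eraser_pot_mouth","cap_pot_mouth") for d in place_of(c,t)[:1]])
E
```

```text
wrist [(array([ 0.5346, -0.0137,  0.0246]), 0.82), (array([ 0.5378, -0.0182,  0.0035]), 0.74), (array([ 0.578 , -0.2195,  0.0711]), 0.66)]
scene [(array([ 0.5284, -0.0139,  0.0243]), 0.64), (array([ 0.5414, -0.0163,  0.0125]), 0.65), (array([ 0.5799, -0.223 ,  0.0716]), 0.81)]
```

View pics/f.png

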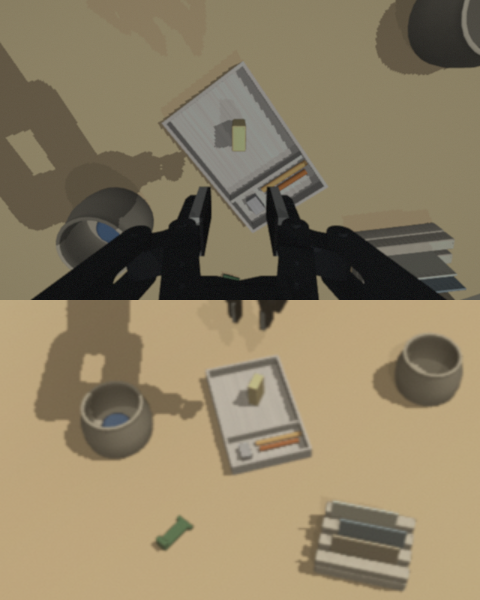

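The eraser stands upright in the middle of the large compartment, at (238,135) in the wrist view. Both pots stand in place and the gripper is clear.

```bash
python3 -c "
from plant import *
print(job_done())"
```

```text
the job is handed in; nothing more can be done
None
```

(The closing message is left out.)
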